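Feed a caster wheel under the spring flap of the return box

TASK

Put the orange caster wheel away in the green return box without picking it up: press the yellow plate all the way down with one fingertip to hold the spring flap open, and while it is held, push the wheel along the lane with the other fingertip until it slides down the chute into the tray. The flap must never touch the wheel; keep the wheel down on the deck (no lifting or carrying) and leave the other things alone. When the wheel is lying in the tray, let the plate come back up so that the flap closes, and move clear.

Things in the scene. Friction and masses are not known exactly. Their poses are not given: they have to be found in the camera images.
- box: green wheel return box, fixed, on a grey base plate 330 x 230 x 8 mm. Origin on the table under the hinge line, mid-lane; x = direction in which wheels are pushed in, y left of that, z up (the other entries' x and y are in this frame). Lane: polished deck 50 mm above the table, x from -165 mm to the lip at -5 mm, y from -30 to 30 mm, between walls 5 mm thick, 12 mm high
- lip (a point): middle of the deck's inner edge, x = -5 mm, 50 mm above the table. Here a polished steel chute begins, falling 35 degrees; a wheel slides down it by itself once its centre has passed the lip by a few mm
- tray (a point): middle of the smooth tray floor at the foot of the chute; the floor slopes gently from x = 35 mm (22 mm above the table) down to the clear back wall at x = 150 mm (9 mm), where the wheel comes to rest
- hinge (a point): middle of the hinge axle, x = 0, 104 mm above the table (8 mm thick, y from -38 to 47 mm). The box's cheeks (outer faces y = -35 and 35 mm) stand 112 mm high from x = -10 to 155 mm; the tray between them is open at the top
- flap (a joint): yellow flap and its press plate, one rigid piece on the hinge (rad): 0 closed, 0.75 fully open (stop); spring 0.18 to 0.33 N m. Flap 56 mm wide, 50 mm long, hangs in the mouth leaning 0.35 rad inwards; it swings inwards and up. Its lower edge is 57 mm above the table closed, 75 mm at 0.6, 81 mm at 0.75 (the wheel on the deck reaches 70 mm)
- plate_end (a point): middle of the press plate's free end (robot side), upper face; moves with it. Plate: left of the lane, y 50 to 110 mm, 125 mm long, 4 mm thick. Fully down it is level, top 60 mm above the table, x -140 to -15 mm: a fingertip can slide along it to the box while it stays down. Closed, it slopes from x = -41, 82 mm above the table, up to x = -132, 167 mm
- wheel_center (a point): centre of the orange caster wheel, a disc 50 mm in diameter and 20 mm high, about 60 g, white and steel hub, lying flat on the deck in the lane (its centre then 60 mm above the table)
- black_wheel: bystander: black caster wheel, 50 mm diameter, 20 mm high, lying on the base plate right of the lane; origin centre of underside
- nut: bystander: turned steel spacer, 26 mm diameter, 30 mm high, on the base plate right of the lane; origin centre of underside
- bit_set: bystander: red screwdriver bit set, 75 x 35 x 32 mm; origin centre of underside
- caster: bystander: green caster bracket with black roller, 70 x 60 x 54 mm; origin centre of underside
- screw_jar: bystander: clear jar, 60 mm diameter, 75 mm high; origin centre of underside
- driver: bystander: red-handled screwdriver, 190 mm long, lying on the table
- hex_key: bystander: dark steel hex key, 90 x 30 mm, lying on the table; origin at the end of its long arm
There are look-alikes about, which are no part of the job. Of the things that look like the part that bears wheel_center, the smallest one is meant.

How it is judged:
On the way, in this order (a step that is already met when the one before it is completed fails the run):
1. a fingertip holds the flap open on its press plate (joint above 0.6 rad) while the orange wheel still lies on the deck outside (value of joint flap above 0.6 rad and contact force between the fingers and flap above 0.3 N and x of wheel_center in the frame of box below -0.005 m and z of wheel_center in the frame of box above 0.056 m), for 0.2 s.
2. the wheel goes in under the flap while a fingertip still holds it open (above 0.5 rad) (value of joint flap above 0.5 rad and contact force between the fingers and flap above 0.3 N and x of wheel_center in the frame of box above 0.015 m and z of wheel_center in the frame of box below 0.056 m), for 0.05 s.
At the end, for the whole second after the job is handed in: the orange wheel rests in the tray inside the box (centre more than 45 mm past the hinge line, less than 35 mm above the table, still), and the flap is closed again (joint under 0.06 rad) (x of wheel_center in the frame of box between 0.045 and 0.15 m and y of wheel_center in the frame of box between -0.03 and 0.03 m and z of wheel_center in the frame of box below 0.035 m and linear speed of wheel below 0.02 m/s and value of joint flap below 0.06 rad); the robot touches nothing.
It fails at once if the flap or its plate touches the orange wheel (more than 0.3 N) (contact force between flap and wheel above 0.3 N).
It fails at once if the orange wheel is lifted (centre more than 15 mm above its height on the deck) or taken off the lane (z of wheel_center in the frame of box above 0.075 m or y of wheel_center in the frame of box above 0.035 m or y of wheel_center in the frame of box below -0.035 m or x of wheel_center in the frame of box below -0.165 m).
It fails at once if a bystander is moved more than 20 mm (distance of any of black_wheel, nut, bit_set, caster, screw_jar, driver, hex_key from where it was at the start of the episode above 0.02 m).
It also fails if it takes over 37 s, if anything falls off the work surface, if the arm or the gripper's body presses on something with over 40 N, if the wrist force passes 120 N, or if a joint passes its speed limit or range.

ROBOT

A 6-joint arm with a two-finger parallel gripper is mounted at the origin on the work surface. World frame = base frame: x ahead of the robot, y to its left, z up, the work surface at z = 0. Lengths are in m, angles in rad, forces in N, time in s.
With the tool pointing down it reaches from about 0.425 to 0.95 m from the base axis. Payload 3.5 kg.
Tool frame: the origin (TCP) lies at the very end of the fingers, on their centre line; the grasp point (between the pads) lies 19 mm behind it; z points along the fingers, y is the line along which they close (so a half turn about z gives the same grasp; the last joint's range is limited). The gripper opens to 85 mm and grips with 20 to 120 N. Pads are 22 mm wide; open, the fingers measure 114 mm over their backs; the gripper's body (76 mm by 85 mm) begins 54 mm behind the grasp point. The pads swing forward as they close: fully open they stand 13 mm farther back than shut.
Start: joints at [-1.348, 0.286, 1.577, -0, 1.279, -0.15], TCP at [0.246, -0.629, 0.231] pointing down, gripper open.
Joint ranges: [-2.77, 2.77], [-0.9, 2.22], [0.21, 2.48], [-1.53, 4.67], [0.24, 2.81], [-2.84, 2.84]. Speed limits (rad/s): [2.79, 2.79, 3.14, 3.14, 3.14, 3.14].

INTERFACE

Orientations are given as a unit quaternion [w, x, y, z].
In Python, from station import env gives the robot as it stands.
- The arm moves only by the shell command python3 -m crank 'ROWS' [FORCE]. ROWS is JSON, a list of rows, each a list of 5 numbers: the closure, from -1 (fully open) to 1 (shut), then the shift along the tool's x, y, z in cm, then the turn about the tool's z in rad. In form: [[jaw, x, y, z, twist], ...]. A call has 1 to 20 rows; each row shifts and turns the commanded pose from where the row before left it, along the tool's axes as they then stand; what a row does not reach is not made up. A row lasts 1/8 s, in which the tool goes at most 62.5 mm and 10.7 degrees, less where a joint would pass 70% of its speed; a pose out of reach is approached as far as the arm can. A call with a gripper value outside its range is refused whole. The fingers move at their own pace and stop on an object; FORCE is the grip in N (left out, the last holds). Time passes only in rows, so rows that do not move let the fingers close. It gives the time, the measured TCP pose, the force, the opening and the grip force at its end, in the units of the state.
- env.get_obs(): the state, without advancing time (a new reading comes with each control period).
- env.camera(name): name is "scene" or "top" or "wrist"; returns a dict with "pixels" (384x512x3 uint8, red, green, blue), "fx", "fy", "cx", "cy" (pixels), "camera_from_world" (4x4, takes a point from world to camera coordinates). Camera axes: x right, y up, looking along -z (the intrinsics and any distortion apply to the point x, -y, -z); pixel columns grow to the right and rows downward; lengths in m; the calibration is good to about 2 mm. A picture is of the moment at which its call begins. There is no depth.
- env.finish_job(): hands the job in; it is judged then, once.
The state is a dict: "clock": time; "joint_positions": joint angles; "joint_vel": joint speeds; "effort": joint torques, N m; "tool_pos": TCP position; "eef_rot": TCP orientation; "contact_force": force on the tool from outside, world axes, zero at the start; "torque": the same for the moment, N m; "opening": finger opening in m; "finger_force": force on a finger pad.
Only numpy, scipy, OpenCV 4.12 (cv2) and the standard library are available. Lean on these libraries where they do the work, as an engineer would, in place of code of your own. Each camera call takes 0.05 s, during which the arm holds its last target. There are 200 camera calls.

## Working session

There is one attempt and no reset: what is moved stays moved. The work goes in short steps, Python scripts to look and compute and a shell command to move; the robot and the scene stay as the last step left them, time stands still between calls to the robot, and variables do not carry over. Pictures are saved under pics/ and viewed, at most 10 in all, crops included, and the job is handed in when it is done.

```bash
mkdir -p pics; ls; python3 - <<'E'
from station import env
import cv2,numpy as np
o=env.get_obs();print(o)
for n in["scene","top"]:
    c=env.camera(n);cv2.imwrite(f"pics/{n}0.png",c["pixels"][:,:,::-1]);print(n,{k:(v if k!='pixels' else 0) for k,v in c.items()})
E
```

```text
pics
{'clock': 0.0, 'joint_positions': array([-1.34802226e+00,  2.87195197e-01,  1.57818853e+00, -1.64024744e-05,
        1.27859147e+00, -1.50012518e-01]), 'joint_vel': array([ 0.00107717,  0.00199936, -0.00280882,  0.00057709,  0.00015287,
       -0.00038768]), 'effort': array([ 3.17102581e-05, -4.05979657e+01, -2.92626590e+01, -1.47771848e-04,
        5.78848514e-03,  1.41648208e-06]), 'tool_pos': array([ 0.24571151, -0.62798042,  0.22992124]), 'eef_rot': array([-1.19019742e-03,  9.82677868e-01,  1.85318074e-01, -5.11753937e-05]), 'contact_force': array([ 0.64765719, -0.4681756 , -0.43990289]), 'torque': array([-3.33363084e-03,  1.66078338e-02,  5.55914315e-05]), 'finger_force': 0.0, 'opening': 0.08545863724960658}
scene {'pixels': 0, 'fx': 422.4927235090662, 'fy': 422.4927235090662, 'cx': 261.70836481761097, 'cy': 193.56145399139766, 'camera_from_world': array([[ 0.69001801,  0.72377698, -0.00469297, -0.4147767 ],
       [-0.61462438,  0.58935619,  0.52430539,  0.29993863],
       [ 0.38224601, -0.35889575,  0.85151737, -1.40772922],
       [ 0.        ,  0.        ,  0.        ,  1.        ]])}
top {'pixels': 0, 'fx': 420.83233247319885, 'fy': 420.83233247319885, 'cx': 251.96778780751603, 'cy': 187.9643621001156, 'camera_from_world': array([[-0.00647947, -0.99996365,  0.00554271, -0.00817338],
       [ 0.9934464 , -0.00580451,  0.11415145, -0.56926328],
       [-0.11411513,  0.00624602,  0.9934479 , -1.29429937],
       [ 0.        ,  0.        ,  0.        ,  1.        ]])}
```

View pics/scene0.png

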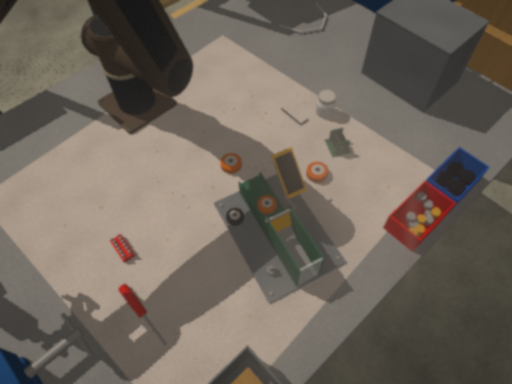

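View pics/top0.png

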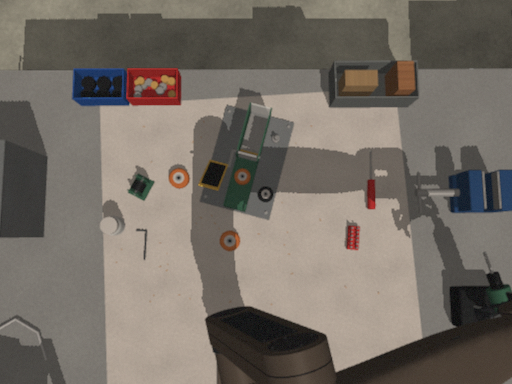

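Top view: there are three orange wheels, at (242,176) in the lane on the deck, (178,178) on the table and (230,240) on the table. The yellow-edged plate is at (213,175), the flap at about (248,155), and the box runs up and right to (258,105). The task puts the wheel in the lane, so (242,176) is my choice. I'll check it with a close crop and measure.

```bash
cat > h.py <<'E'
import numpy as np,cv2
from station import env
def ray(c,u,v):
    T=c["camera_from_world"];R=T[:3,:3];o=-R.T@T[:3,3]
    return o,R.T@np.array([(u-c["cx"])/c["fx"],-(v-c["cy"])/c["fy"],-1.])
def onz(c,u,v,z):
    o,d=ray(c,u,v);return o+d*(z-o[2])/d[2]
def proj(c,p):
    q=c["camera_from_world"]@np.append(p,1);return np.array([c["cx"]-c["fx"]*q[0]/q[2],c["cy"]+c["fy"]*q[1]/q[2]])
def tri(cs,ps):
    A=0;b=0
    for c,p in zip(cs,ps):
        o,d=ray(c,*p);d/=np.linalg.norm(d);M=np.eye(3)-np.outer(d,d);A=A+M;b=b+M@o
    return np.linalg.solve(A,b)
E
python3 - <<'E'
from h import *
t=env.camera("top");s=env.camera("scene")
a=cv2.resize(t["pixels"][95:255,165:300],None,fx=3.5,fy=3.5,interpolation=cv2.INTER_CUBIC)[:,:,::-1]
b=cv2.resize(s["pixels"][140:300,210:345],None,fx=3.5,fy=3.5,interpolation=cv2.INTER_CUBIC)[:,:,::-1]
m=np.hstack([a,b])[:, :];print(m.shape)
cv2.imwrite("pics/m1.png",cv2.resize(m,(800,int(m.shape[0]*800/m.shape[1]))))
for n,c in(("top",t),("scene",s)):
    h=cv2.cvtColor(c["pixels"],cv2.COLOR_RGB2HSV)
    for col,lo,hi in(("orange",(5,150,120),(14,255,255)),("yellow",(16,110,90),(30,255,255))):
        k=cv2.inRange(h,lo,hi);N,_,st,ce=cv2.connectedComponentsWithStats(k)
        for i in range(1,N):
            if st[i,4]>25: print(n,col,st[i],ce[i].round(1),[onz(c,*ce[i],z).round(3) for z in(.02,.07)])
    if n=="top":
        k=cv2.inRange(h,(60,60,30),(95,255,140))
        for q in cv2.findContours(k,0,2)[0]:
            if cv2.contourArea(q)>60: print("green",cv2.minAreaRect(q),)
E
```

```text
(560, 944, 3)
top orange [169 169  20  19 179] [179.1 178.1] [array([0.604, 0.22 , 0.02 ]), array([0.597, 0.212, 0.07 ])]
top orange [235 234   5  14  42] [236.8 239.8] [array([0.407, 0.037, 0.02 ]), array([0.408, 0.035, 0.07 ])]
top yellow [343  70  35  22 484] [359.7  80.2] [array([ 0.925, -0.368,  0.02 ]), array([ 0.906, -0.354,  0.07 ])]
top yellow [162  75  13  10  89] [167.8  79.8] [array([0.929, 0.262, 0.02 ]), array([0.91 , 0.252, 0.07 ])]
top yellow [135  77  10   8  57] [139.5  80.9] [array([0.925, 0.354, 0.02 ]), array([0.906, 0.341, 0.07 ])]
top yellow [151  82   7   7  39] [154.   84.8] [array([0.912, 0.307, 0.02 ]), array([0.894, 0.295, 0.07 ])]
top yellow [169  91   6   6  28] [171.4  93.5] [array([0.883, 0.249, 0.02 ]), array([0.865, 0.24 , 0.07 ])]
top yellow [204 160  24  13  47] [215.2 163.7] [array([0.65 , 0.106, 0.02 ]), array([0.641, 0.101, 0.07 ])]
top yellow [198 170  28  21  98] [210.6 183.7] [array([0.585, 0.12 , 0.02 ]), array([0.579, 0.115, 0.07 ])]
green ((498.6026611328125, 294.5196533203125), (17.445608139038086, 24.053796768188477), 82.40535736083984)

[... 857 characters left out ...]
, array([-0.202,  0.388,  0.07 ])]
scene yellow [485  24  27  22 296] [498.9  34.2] [array([0.657, 1.152, 0.02 ]), array([0.674, 1.077, 0.07 ])]
scene yellow [272 148  34  50 249] [286.4 173.8] [array([0.552, 0.147, 0.02 ]), array([0.574, 0.121, 0.07 ])]
scene yellow [431 208   9   9  68] [435.  211.9] [array([0.924, 0.351, 0.02 ]), array([0.929, 0.315, 0.07 ])]
scene yellow [271 213  20  18 224] [281.3 222. ] [array([0.654, 0.024, 0.02 ]), array([0.671, 0.004, 0.07 ])]
scene yellow [410 215  16  20 157] [418.9 224.9] [array([0.917, 0.286, 0.02 ]), array([0.922, 0.254, 0.07 ])]
scene yellow [231 368  31  16 282] [246.6 377.7] [array([ 0.877, -0.31 ,  0.02 ]), array([ 0.884, -0.313,  0.07 ])]
```

View pics/m1.png

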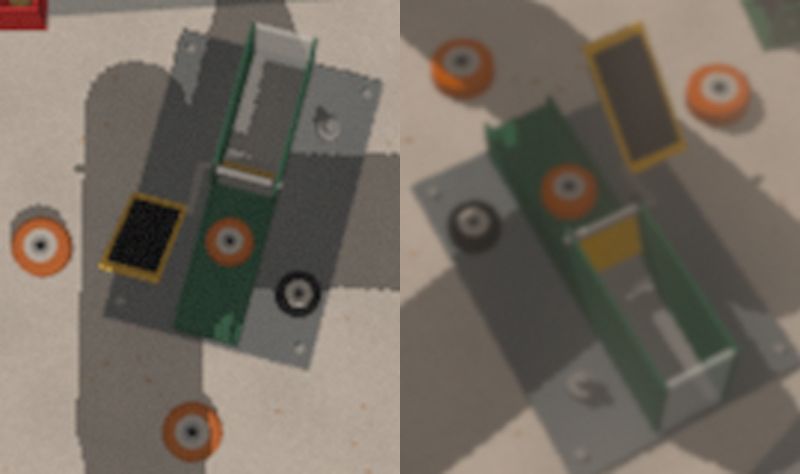

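The top crop confirms it: the lane wheel at crop (229,241) is visibly the smallest of the three, lying on the green deck. The plate corners, axle, back-wall corners and lane end are all visible in both crops, so I'll turn them into a box pose.

```bash
cat > m.py <<'E'
from h import *
t=env.camera("top");s=env.camera("scene");k=2.966
P=[(181,28),(382,80),(307,370),(104,317)]
T=lambda u,v:(165+u/k,95+v/k); S=lambda u,v:(210+(u-400)/k,140+v/k)
bp=np.array([onz(t,*T(*p),.008) for p in P]);print("base",bp.round(3),np.linalg.norm(bp[0]-bp[1]),np.linalg.norm(bp[1]-bp[2]))
L=[(t,T(176,330),(-165,35,62)),(t,T(237,345),(-165,-35,62)),(t,T(253,24),(155,35,112)),(t,T(316,38),(155,-35,112)),
(t,T(100,268),(-132,110,167)),(t,T(156,282),(-132,50,167)),(t,T(134,195),(-41,110,82)),(t,T(187,207),(-41,50,82)),(t,T(280,186),(0,-38,106)),
(s,S(586,43),(-132,110,167)),(s,S(634,170),(-41,50,82)),(s,S(686,148),(-41,110,82)),(s,S(641,23),(-132,110,167)),(s,S(567,240),(0,-38,106)),(s,S(732,350),(155,35,112)),(s,S(662,385),(155,-35,112))]
L[9]=(s,S(586,43),(-132,50,167))
W=np.array([onz(c,*p,b[2]/1e3) for c,p,b in L])[:,:2];B=np.array([b[:2] for *_,b in L])/1e3
def fit(i):
    w,b=W[i],B[i];wc,bc=w.mean(0),b.mean(0);h=((b-bc)[:,None,:]*(w-wc)[:,:,None]).sum(0)
    th=np.arctan2(h[1,0]-h[0,1],h[0,0]+h[1,1]);R=np.array([[np.cos(th),-np.sin(th)],[np.sin(th),np.cos(th)]]);o=wc-R@bc
    print(th,o,((W-o)@R-B).round(4).tolist());return th,o,R
print("top");fit(range(9));print("scene");fit(range(9,16));th,o,R=fit(range(16))
for c,p in((t,T(229,241)),(s,S(568,186))):
    w=onz(c,*p,.07)[:2];print("wheel",w,(w-o)@R)
E
python3 m.py
```

```text
base [[ 0.849  0.072  0.008]
 [ 0.789 -0.15   0.008]
 [ 0.47  -0.064  0.008]
 [ 0.528  0.154  0.008]] 0.22975707079425686 0.3302620940221015
top
-0.2595236976437572 [0.66159014 0.00078094] [[-0.0003, -0.0036], [0.0005, 0.0015], [-0.0004, -0.0028], [0.0015, 0.0012], [0.0001, -0.0011], [0.0005, 0.0037], [-0.0016, -0.0023], [-0.0, 0.0016], [-0.0002, 0.0018], [0.003, 0.0057], [0.0006, 0.0064], [0.0034, -0.0007], [0.0073, -0.0014], [0.0034, 0.0015], [0.0007, -0.0063], [-0.001, -0.0003]]
scene
-0.28202304269258294 [0.66328763 0.00094487] [[-0.0026, -0.0079], [-0.0003, -0.0029], [-0.0028, 0.0], [0.0007, 0.0041], [-0.0039, -0.0047], [-0.0022, 0.0001], [-0.0056, -0.0039], [-0.0028, 0.0001], [-0.001, 0.0012], [0.0002, 0.0022], [-0.0022, 0.0048], [-0.0006, -0.0023], [0.0033, -0.0048], [0.0027, 0.001], [-0.0015, -0.0035], [-0.0018, 0.0026]]
-0.26854056121519426 [6.62362471e-01 6.59621244e-04] [[-0.0014, -0.0051], [-0.0, -0.0001], [-0.0015, -0.0015], [0.0011, 0.0025], [-0.0016, -0.0023], [-0.0007, 0.0024], [-0.0034, -0.0028], [-0.0013, 0.0012], [-0.0007, 0.0017], [0.0017, 0.0045], [-0.0006, 0.0059], [0.0016, -0.0012], [0.0056, -0.0026], [0.003, 0.0015], [-0.0003, -0.005], [-0.0014, 0.001]]
wheel [0.6013062  0.01831087] [-0.06355128  0.00081888]
wheel [0.60320392 0.016584  ] [-0.06126338 -0.00034258]
```

Box: origin (0.662, 0.001), yaw -0.262. The fitted base plate measures 230 x 330 mm, as specified. The wheel is at box (-0.062, 0), on the deck. Plan: keep the gripper fully open with tool y along box y. The right finger goes in the lane behind the wheel, the left finger on the plate. First I hover over box (-0.117, 0.048).

```bash
python3 -m crank '[[-1,3.44,-3.39,0,0],[-1,3.44,-3.39,0,0],[-1,3.44,-3.39,0,0],[-1,3.44,-3.39,0,0],[-1,3.44,-3.39,0,0],[-1,3.44,-3.39,0,0],[-1,3.44,-3.39,0,0],[-1,3.44,-3.39,0,0],[-1,3.44,-3.39,0,0],[-1,3.44,-3.39,0,0],[-1,3.44,-3.39,0,0],[-1,3.44,-3.39,0,0],[-1,3.44,-3.39,0,0],[-1,3.44,-3.39,0,0],[-1,3.44,-3.39,0,0],[-1,3.44,-3.39,0,0],[-1,0,0,0,0.159],[-1,0,0,0,0.159],[-1,0,0,0,0.159],[-1,0,0,0,0.159]]'
cat > w.py <<'E'
from h import *
import sys
o=env.get_obs();q=o["eef_rot"];yaw=2*np.arctan2(q[2],q[1]);th=-.262
R=np.array([[np.cos(th),-np.sin(th)],[np.sin(th),np.cos(th)]])
b=(o["tool_pos"][:2]-[.662,.001])@R
print(o["clock"],"box xy",b.round(4),"z",o["tool_pos"][2].round(4),"yaw err",round(yaw-th,4),"F",o["contact_force"].round(1),o["opening"].round(4),"j",o["joint_positions"].round(2))
E
python3 w.py
```

```text
clock: 2.8
tool_pos: [0.5609, 0.0771, 0.2313]
eef_rot: [-0.0, 0.991, -0.134, -0.0]
contact_force: [0.4, 0.2, 0.3]
opening: 0.0856
finger_force: 0.0Traceback (most recent call last):
  File "w.py", line 6, in <module>
    print(o["clock"],"box xy",b.round(4),"z",o["tool_pos"][2].round(4),"yaw err",round(yaw-th,4),"F",o["contact_force"].round(1),o["opening"].round(4),"j",o["joint_positions"].round(2))
                                                                                                                                 ^^^^^^^^^^^^^^^^^^
AttributeError: 'float' object has no attribute 'round'
```

```bash
sed -i 's/o\["opening"\].round(4)/round(o["opening"],4)/' w.py; python3 w.py; python3 - <<'E'
from h import *
c=env.camera("wrist");cv2.imwrite("pics/w1.png",c["pixels"][:,:,::-1])
# predicted pixel positions of known points
th=-.262;R=np.array([[np.cos(th),-np.sin(th)],[np.sin(th),np.cos(th)]])
for b in[(-.062,0,.07),(-.165,.035,.062),(-.165,-.035,.062),(-.132,.05,.167),(-.132,.11,.167),(-.041,.05,.082),(0,-.038,.106)]:
    print(b,proj(c,np.append(R@b[:2]+[.662,.001],b[2])).round(0))
E
```

```text
2.8 box xy [-0.1174  0.0473] z 0.2313 yaw err -0.0062 F [0.4 0.2 0.3] 0.0856 j [-0.04  0.05  1.85  0.    1.25  1.8 ]
(-0.062, 0, 0.07) [303. 116.]
(-0.165, 0.035, 0.062) [266. 211.]
(-0.165, -0.035, 0.062) [330. 211.]
(-0.132, 0.05, 0.167) [251. 222.]
(-0.132, 0.11, 0.167) [171. 223.]
(-0.041, 0.05, 0.082) [251.  93.]
(0, -0.038, 0.106) [361.  39.]
```

View pics/w1.png

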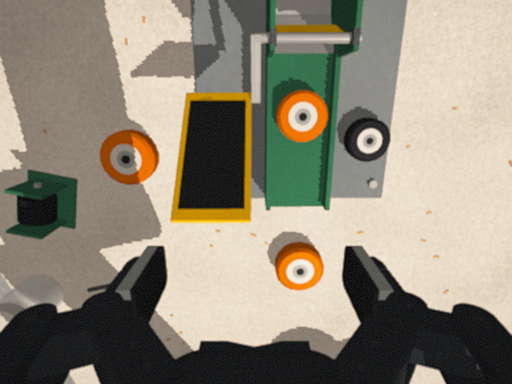

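The predicted pixels match the wrist picture to about 2 px: wheel (303,117), plate end (172,221) to (251,221), lane end (266,209) to (330,209). Descending now.

```bash
python3 -m crank '[[-1,0.4,0,1,-0.006],[-1,0,0,3,0],[-1,0,0,3,0],[-1,0,0,3,0],[-1,0,0,3,0],[-1,0,0,2,0],[-1,0,0,0,0]]'; python3 w.py;  python3 -m crank '[[-1,0,0,0.5,0],[-1,0,0,0.5,0],[-1,0,0,0.5,0],[-1,0,0,0,0]]'; python3 w.py; python3 - <<'E'
from h import *
a=[env.camera(n)["pixels"][:,:,::-1] for n in("scene","wrist")]
a[0]=cv2.resize(a[0][120:300,200:380],(384,384),interpolation=cv2.INTER_CUBIC)
m=np.hstack(a);cv2.imwrite("pics/d1.png",cv2.resize(m,(800,int(384*800/m.shape[1]))))
E
```

```text
clock: 3.72
tool_pos: [0.5641, 0.0759, 0.0799]
eef_rot: [0.0, 0.992, -0.128, -0.001]
contact_force: [-1.9, 0.1, 2.3]
opening: 0.0854
finger_force: 0.8
3.725 box xy [-0.114  0.047] z 0.0799 yaw err 0.0058 F [-1.9  0.1  2.3] 0.0854 j [-0.04  0.23  1.94  0.    0.97  1.78]
clock: 4.22
tool_pos: [0.5659, 0.0758, 0.0669]
eef_rot: [-0.0, 0.992, -0.129, 0.001]
contact_force: [3.2, -1.8, 3.6]
opening: 0.0856
finger_force: 1.6
4.225 box xy [-0.1122  0.0473] z 0.0669 yaw err 0.0042 F [ 3.2 -1.8  3.6] 0.0856 j [-0.04  0.25  1.95  0.    0.94  1.78]
```

View pics/d1.png

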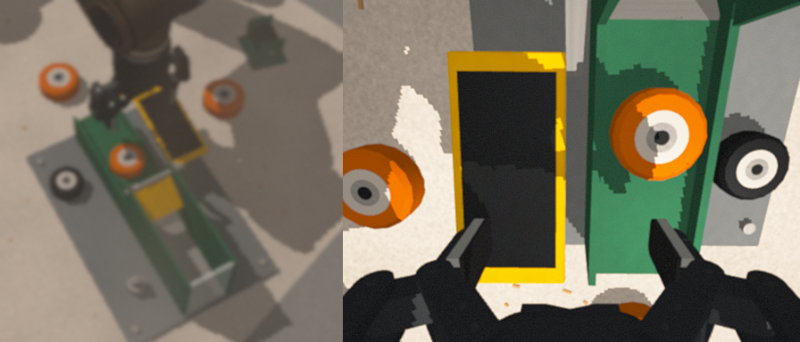

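The wrist view shows the left finger on the plate at about (470,250), the right finger over the lane at (665,245), behind the wheel at (660,135), and the flap partly open. I'll press on down to the stop.

```bash
for i in 1; do python3 -m crank '[[-1,0,0,0.5,0],[-1,0,0,0.4,0],[-1,0,0,0,0]]'; python3 -m crank '[[-1,0,0,0.3,0],[-1,0,0,0,0]]';python3 -m crank '[[-1,0,0,0.3,0],[-1,0,0,0,0]]'; python3 w.py; done
```

```text
clock: 4.7
tool_pos: [0.5643, 0.0761, 0.0567]
eef_rot: [-0.0, 0.992, -0.128, -0.001]
contact_force: [2.6, -0.3, 3.4]
opening: 0.0855
finger_force: 1.5
clock: 4.95
tool_pos: [0.5647, 0.076, 0.0541]
eef_rot: [-0.0, 0.992, -0.128, -0.0]
contact_force: [2.5, 0.1, 3.3]
opening: 0.0852
finger_force: 1.6
clock: 5.2
tool_pos: [0.5647, 0.076, 0.0511]
eef_rot: [-0.0, 0.992, -0.128, -0.0]
contact_force: [2.6, -1.5, 3.3]
opening: 0.0849
finger_force: 1.6
5.2 box xy [-0.1134  0.0472] z 0.0511 yaw err 0.0047 F [ 2.6 -1.5  3.3] 0.0849 j [-0.04  0.28  1.95  0.    0.91  1.78]
```

```bash
python3 -m crank '[[-1,0,0,0.2,0],[-1,0,0,0,0]]'; python3 -m crank '[[-1,0,0,0.2,0],[-1,0,0,0,0]]';python3 -m crank '[[-1,0,0,0.1,0],[-1,0,0,0,0]]'; python3 w.py
```

```text
clock: 5.45
tool_pos: [0.5648, 0.076, 0.0492]
eef_rot: [-0.0, 0.992, -0.128, -0.0]
contact_force: [3.2, -1.6, 3.8]
opening: 0.0855
finger_force: 1.7
clock: 5.7
tool_pos: [0.5648, 0.076, 0.0472]
eef_rot: [-0.0, 0.992, -0.128, -0.0]
contact_force: [2.8, -0.2, 2.7]
opening: 0.0854
finger_force: 1.8
clock: 5.95
tool_pos: [0.565, 0.0759, 0.0467]
eef_rot: [-0.0, 0.992, -0.128, 0.0]
contact_force: [1.9, -1.2, 4.4]
opening: 0.0851
finger_force: 2.5
5.95 box xy [-0.1131  0.0472] z 0.0467 yaw err 0.0049 F [ 1.9 -1.2  4.4] 0.0851 j [-0.04  0.28  1.95 -0.    0.9   1.78]
```

```bash
python3 -m crank '[[-1,0,0,0.1,0],[-1,0,0,0,0]]'; python3 w.py
```

```text
clock: 6.2
tool_pos: [0.5651, 0.0759, 0.0464]
eef_rot: [0.0, 0.992, -0.128, 0.0]
contact_force: [1.5, -1.4, 8.1]
opening: 0.0857
finger_force: 4.0
6.2 box xy [-0.1129  0.0473] z 0.0464 yaw err 0.0052 F [ 1.5 -1.4  8.1] 0.0857 j [-0.04  0.28  1.95 -0.    0.9   1.78]
```

The plate is on its stop: TCP z 0.0464 puts the tip at about 60 mm, and the force is rising. Now push along the lane.

```bash
python3 -m crank '[[-1,0.4,-0.1,0,0],[-1,0.4,-0.1,0,0],[-1,0.4,0,0,0],[-1,0.4,0,0,0],[-1,0.4,0,0,0],[-1,0.4,0,0,0],[-1,0.4,0,0,0],[-1,0.4,0,0,0],[-1,0.4,0,0,0],[-1,0.4,0,0,0],[-1,0,0,0,0]]'; python3 w.py; python3 - <<'E'
from h import *
a=[env.camera(n)["pixels"][:,:,::-1] for n in("scene","wrist")]
a[0]=cv2.resize(a[0][120:300,200:380],(384,384),interpolation=cv2.INTER_CUBIC)
m=np.hstack(a);cv2.imwrite("pics/d2.png",cv2.resize(m,(800,int(384*800/m.shape[1]))))
E
```

```text
clock: 7.58
tool_pos: [0.5994, 0.0696, 0.0458]
eef_rot: [-0.0, 0.992, -0.127, -0.007]
contact_force: [-12.0, 2.6, 17.8]
opening: 0.0852
finger_force: 8.7
7.575 box xy [-0.0782  0.0501] z 0.0458 yaw err 0.0081 F [-12.    2.6  17.8] 0.0852 j [-0.05  0.35  1.86  0.    0.94  1.77]
```

View pics/d2.png

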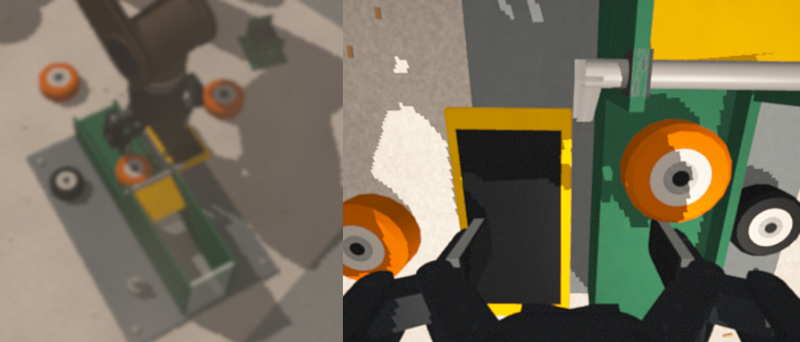

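The wheel is in contact ahead of the right finger (wrist crop (675,180)) and the flap (yellow, top right) is wide open. There is friction on the plate, so I'll ease the press by 0.5 mm and continue.

```bash
python3 -m crank '[[-1,0.4,0,-0.05,0],[-1,0.4,0,0,0],[-1,0.4,0,0,0],[-1,0.4,0,0,0],[-1,0.4,0,0,0],[-1,0,0,0,0]]'; python3 w.py
```

```text
clock: 8.43
tool_pos: [0.6192, 0.0645, 0.0463]
eef_rot: [-0.0, 0.992, -0.127, -0.006]
contact_force: [-11.2, 1.9, 15.5]
opening: 0.0852
finger_force: 7.7
8.425 box xy [-0.0578  0.0502] z 0.0463 yaw err 0.0079 F [-11.2   1.9  15.5] 0.0852 j [-0.06  0.39  1.81  0.    0.95  1.76]
```

```bash
python3 -m crank '[[-1,0.4,0,0,0],[-1,0.4,0,0,0],[-1,0.4,0,0,0],[-1,0.4,0,0,0],[-1,0,0,0,0]]'; python3 w.py; python3 - <<'E'
from h import *
a=[env.camera(n)["pixels"][:,:,::-1] for n in("scene","wrist")]
a[0]=cv2.resize(a[0][120:300,200:380],(384,384),interpolation=cv2.INTER_CUBIC)
m=np.hstack(a);cv2.imwrite("pics/d3.png",cv2.resize(m,(800,int(384*800/m.shape[1]))))
E
```

```text
clock: 9.05
tool_pos: [0.6348, 0.0604, 0.0464]
eef_rot: [-0.001, 0.992, -0.127, -0.006]
contact_force: [-10.2, 2.8, 15.5]
opening: 0.0852
finger_force: 7.7
9.05 box xy [-0.0417  0.0503] z 0.0464 yaw err 0.0078 F [-10.2   2.8  15.5] 0.0852 j [-0.06  0.42  1.78  0.    0.96  1.76]
```

View pics/d3.png

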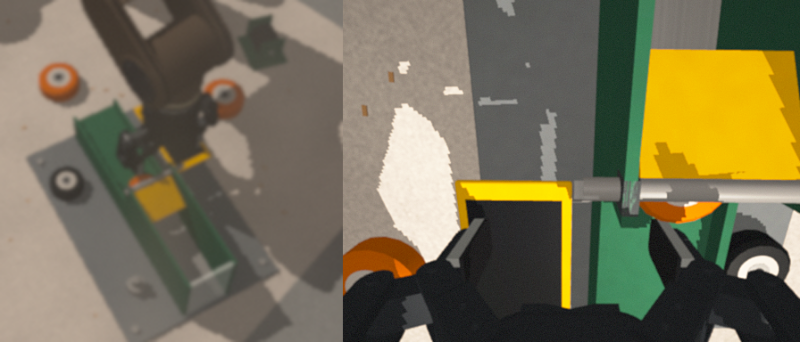

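The wheel is just under the axle (wrist crop (680,210)) with the flap fully open. Now the last few mm.

```bash
python3 -m crank '[[-1,0.4,0,0.03,0],[-1,0.3,0,0,0],[-1,0.2,0,0,0],[-1,0,0,0,0],[-1,0,0,0,0]]'; python3 w.py; python3 - <<'E'
from h import *
a=[env.camera(n)["pixels"][:,:,::-1] for n in("scene","wrist")]
a[0]=cv2.resize(a[0][120:300,200:380],(384,384),interpolation=cv2.INTER_CUBIC)
m=np.hstack(a);cv2.imwrite("pics/d4.png",cv2.resize(m,(800,int(384*800/m.shape[1]))))
E
```

```text
clock: 9.78
tool_pos: [0.6433, 0.0583, 0.0464]
eef_rot: [-0.001, 0.992, -0.127, -0.006]
contact_force: [-12.2, 2.6, 15.9]
opening: 0.0853
finger_force: 8.3
9.775 box xy [-0.0329  0.0505] z 0.0464 yaw err 0.008 F [-12.2   2.6  15.9] 0.0853 j [-0.07  0.43  1.75  0.    0.97  1.76]
```

View pics/d4.png

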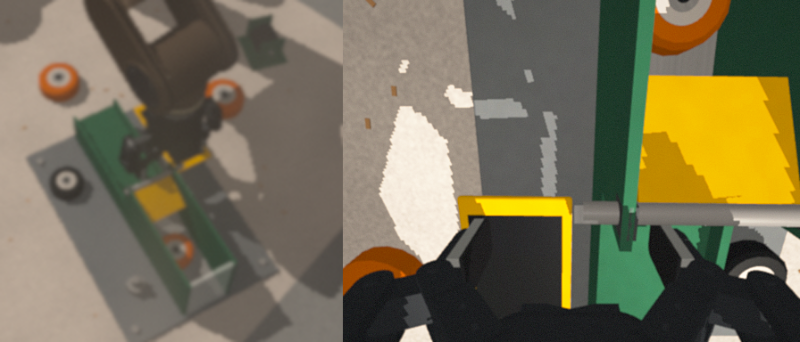

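The wheel is in the tray (scene crop (178,248)). I'll slide back along the plate while still holding it, then rise slowly so the flap closes gently, and retreat upward.

```bash
python3 -m crank '[[-1,-1,0,0,0],[-1,-1,0,0,0],[-1,-1,0,0,0],[-1,-1,0,0,0],[-1,-1,0,0,0],[-1,-1,0,0,0],[-1,-1,0,0,0],[-1,-1,0,0,0],[-1,-0.8,0,0,0],[-1,0,0,-0.5,0],[-1,0,0,-1,0],[-1,0,0,-1,0],[-1,0,0,-1,0],[-1,0,0,-1.5,0],[-1,0,0,-1.5,0],[-1,0,0,-1.5,0],[-1,0,0,-2,0],[-1,0,0,-2,0],[-1,0,0,-3,0],[-1,0,0,-3,0]]'; python3 -m crank '[[-1,-2,0,-3,0],[-1,-2,0,-2,0],[-1,-2,0,0,0],[-1,0,0,0,0],[-1,0,0,0,0],[-1,0,0,0,0]]';python3 w.py; python3 - <<'E'
from h import *
c=env.camera("scene");a=[c["pixels"][:,:,::-1],env.camera("wrist")["pixels"][:,:,::-1]]
h=cv2.cvtColor(c["pixels"],cv2.COLOR_RGB2HSV);k=cv2.inRange(h,(3,120,60),(14,255,255))
N,_,st,ce=cv2.connectedComponentsWithStats(k)
th=-.262;R=np.array([[np.cos(th),-np.sin(th)],[np.sin(th),np.cos(th)]])
for i in range(1,N):
    if st[i,4]>15 and 230<ce[i][0]<340: print(st[i],(onz(c,*ce[i],.025)[:2]-[.662,.001])@R)
a[0]=cv2.resize(a[0][120:300,200:380],(384,384),interpolation=cv2.INTER_CUBIC)
m=np.hstack(a);cv2.imwrite("pics/d5.png",cv2.resize(m,(800,int(384*800/m.shape[1]))))
E
```

```text
clock: 12.38
tool_pos: [0.5615, 0.0789, 0.2266]
eef_rot: [0.0, 0.992, -0.128, -0.001]
contact_force: [-0.1, 0.2, 0.2]
opening: 0.0855
finger_force: 0.0
clock: 13.12
tool_pos: [0.5046, 0.0937, 0.2751]
eef_rot: [0.0, 0.992, -0.128, -0.001]
contact_force: [0.2, 1.1, -0.5]
opening: 0.0855
finger_force: 0.0
13.125 box xy [-0.176   0.0488] z 0.2751 yaw err 0.0045 F [ 0.2  1.1 -0.5] 0.0855 j [-0.01 -0.11  1.92 -0.    1.33  1.81]
[221 153  20  20 227] [-0.25205958 -0.01527095]
[307 163  20  19 186] [-0.10246527  0.18481157]
[291 246  12  17  73] [0.08751868 0.0113133 ]
```

View pics/d5.png

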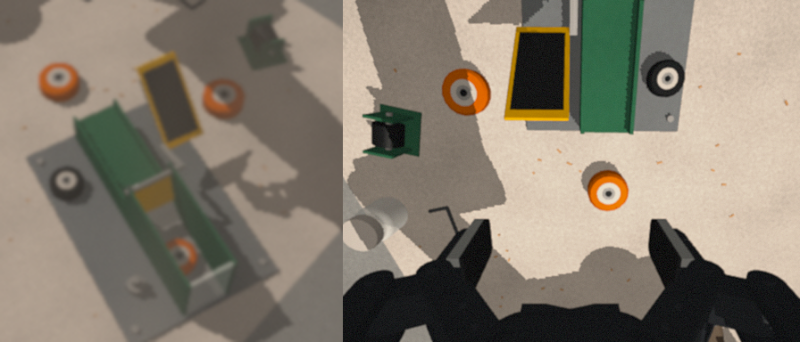

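The lane is empty, the plate is up, the flap is closed and the wheel is in the tray (scene crop (181,255)). Its measured x of about 0.09 is short of the back wall, so I'll wait and check that it's at rest.

```bash
cat > t.py <<'E'
from h import *
th=-.262;R=np.array([[np.cos(th),-np.sin(th)],[np.sin(th),np.cos(th)]])
for n in("scene","top"):
    c=env.camera(n);h=cv2.cvtColor(c["pixels"],cv2.COLOR_RGB2HSV);k=cv2.inRange(h,(3,110,50),(14,255,255))
    for q in cv2.findContours(k,0,2)[0]:
        if cv2.contourArea(q)<8: continue
        (u,v),r=cv2.minEnclosingCircle(q);b=(onz(c,u,v,.03)[:2]-[.662,.001])@R
        if abs(b[1])<.06 and 0<b[0]<.2: print(n,round(u,1),round(v,1),round(r,1),b.round(4))
E
python3 t.py; python3 -m crank '[[-1,0,0,0,0],[-1,0,0,0,0],[-1,0,0,0,0],[-1,0,0,0,0],[-1,0,0,0,0],[-1,0,0,0,0],[-1,0,0,0,0],[-1,0,0,0,0],[-1,0,0,0,0],[-1,0,0,0,0],[-1,0,0,0,0],[-1,0,0,0,0],[-1,0,0,0,0],[-1,0,0,0,0],[-1,0,0,0,0],[-1,0,0,0,0]]';python3 t.py
```

```text
scene 294.5 254.5 9.2 [ 0.0886 -0.0006]
top 255.0 133.5 7.8 [ 0.0867 -0.0012]
clock: 15.32
tool_pos: [0.5043, 0.0939, 0.2755]
eef_rot: [-0.0, 0.992, -0.128, -0.0]
contact_force: [0.4, 0.6, -0.0]
opening: 0.0856
finger_force: 0.0
scene 294.5 254.5 9.2 [ 0.0886 -0.0006]
top 255.0 133.5 7.8 [ 0.0867 -0.0012]
```

The wheel is still in both views at x ≈ 0.088, y ≈ 0, within limits, and the flap is closed. Handing in.

```bash
python3 -c "
from station import env
print(env.finish_job())"
```

```text
the job is handed in; nothing more can be done
None
```

I handed the job in at about 15 s of the 37 s allowed: the orange wheel lies still in the tray about 88 mm past the hinge, the flap is closed, and the arm is clear. The hand-in call returned no verdict.

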